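# Fold away the planting rule

## Task

Fold up the wooden planting rule with three leaves and two knobs that is screwed to the bench. First swing its tip leaf back on top of the middle leaf while the middle leaf is still well swung out; then swing the middle leaf, carrying the tip leaf, home on top of the fixed leaf, so that all three lie squarely over one another. Leave the other rule, with two leaves and one knob, as it is.

Things in the scene. Friction and masses are not known exactly. Their poses are not given: they have to be found in the camera images.
- rule: Fixed leaf of the three-leaf rule: wooden strip 160 long, 26 wide, 8 thick, screwed to the bench. Origin: its underside, at the upright root hinge at one end; x along the leaf away from that hinge, z up. The middle leaf turns on the hinge one layer up (8 to 16 high), stays where left, starts 95 to 130 deg counter-clockwise (from above) of x; fold it clockwise to its stop over x: 2.5 N at its knob.
- elbow_knob (a point): Centre (47 above the bench) of the upright round wooden knob, 18 diameter, spanning heights 24 to 70, on the upright elbow pin that joins middle and tip leaf. Fixed to the middle leaf, 140 from the root hinge; its x points along that leaf away from the root hinge. Folded home it stands over the fixed leaf.
- tip_knob (a point): Centre (47 up) of a like knob (heights 24 to 70) at the free end of the tip leaf (16 to 24 high), 110 from the elbow pin; x along the leaf away from the elbow. The leaf starts 80 to 110 deg open (Z shape); fold it counter-clockwise from above about the elbow to its stop over the middle leaf, knob 30 from the root hinge: 1 N at the knob; the middle leaf's stiffer hinge stays put.
- short_knob (a point): Centre (39 above the bench) of the only knob, 18 diameter, heights 16 to 62, of the other rule, which has just a fixed leaf 160 long and one swinging leaf (knob 140 from its hinge), part open. To be left as it is.
Things that resemble listed ones, but are neither listed nor needed, are in the scene too. Leave any red look-alike of the rule alone.

How it is judged:
By the outcome, as a careful person would: the job done as asked, in the order asked, and still so for the second after the job is handed in, with the robot touching nothing.
It also fails if it takes over 61 s, if anything falls off the work surface, if the arm or the gripper's body presses on something with over 40 N, if the wrist force passes 120 N, or if a joint passes its speed limit or range.

## Robot

A 7-joint arm with a two-finger parallel gripper is mounted at the origin on the work surface. World frame = base frame: x ahead of the robot, y to its left, z up, the work surface at z = 0. Lengths are in m, angles in rad, forces in N, time in s.
With the tool pointing down it reaches from about 0.425 to 1.025 m from the base axis. Payload 9.4 kg.
Tool frame: the origin (TCP) lies at the very end of the fingers, on their centre line; the grasp point (between the pads) lies 19 mm behind it; z points along the fingers, y is the line along which they close (so a half turn about z gives the same grasp; the last joint's range is limited). The gripper opens to 93 mm and grips with 3 to 60 N. Pads are 15 mm wide; open, the fingers measure 128 mm over their backs; the gripper's body (75 mm by 188 mm) begins 65 mm behind the grasp point.
Start: joints at [1.256, 0.599, -0.003, 1.599, 0.002, 0.943, -0.08], TCP at [0.171, -0.705, 0.219] pointing down, gripper open.
Joint ranges: [-2.57, 2.57], [-0.35, 1.97], [-1.29, 1.29], [0.11, 2.56], [-1.05, 4.19], [0.11, 1.86], [-2.63, 2.63]. Speed limits (rad/s): [2.22, 2.22, 3.01, 3.01, 3.14, 3.14, 3.14].

## Interface

Orientations are given as a rotation vector (axis times angle).
In Python, from plant import * gives the robot as it stands. The module is installed in compiled form; this text tells all that it offers.
- The arm moves only by the tool carry_out, never from a script. Its arguments are lists of equal length, an entry for each row: "translation": the shift along the tool's x, y, z in cm, a list of three; "dr": the turn, a rotation vector about the tool's x, y, z in rad, a list of three; "hand": the opening in per cent of the stroke, from 0 (shut) to 100 (fully open). In form: {"translation": [[x, y, z], ...], "dr": [[ax, ay, az], ...], "hand": [hand, ...]}. A call has 1 to 12 rows; each row is the pose to reach, as a shift and turn from the pose commanded when the call began, along the tool's axes at that moment; what a row does not reach only later rows make up. A row lasts 1/8 s, in which the tool goes at most 62.5 mm and 10.7 degrees, less where a joint would pass 70% of its speed; a pose out of reach is approached as far as the arm can. A call with a gripper value outside its range is refused whole. The fingers move at their own pace and stop on an object; "grip_force" is the grip in N (left out, the last holds). Time passes only in rows, so rows that repeat a pose let the fingers close. It gives the time, the measured TCP pose, the force, the opening and the grip force at its end, in the units of the state.
- read_state(): the state, without advancing time (a new reading comes with each control period).
- camera(name): name is "scene" or "top" or "wrist"; returns a dict with "pixels" (420x560x3 uint8, blue, green, red), "z_map" (420x560 float32, m along the optical axis (not along the pixel's ray), 0 where there is no reading), "fov_y" (degrees; the focal length in pixels is half the picture's height over the tangent of half this angle, whatever the lens; pixels are square), "cx", "cy" (the principal point, pixels), "view" (4x4, takes a point from world to camera coordinates); the wrist camera has in their place "hand_eye" (4x4, takes a point from camera to tool coordinates, whose origin is the TCP and whose axes are the flange's). Camera axes: x right, y down, z forward; pixel columns grow to the right and rows downward; lengths in m; the calibration is good to about 2 mm. A picture is of the moment at which its call begins: read the wrist's pose just before it.
- hand_in(): hands the job in; it is judged then, once.
The state is a dict: "time_s": time; "joint_pos": joint angles; "dq": joint speeds; "joint_torque": joint torques, N m; "tool_pos": TCP position; "orientation": TCP orientation; "contact_force": force on the tool from outside, world axes, zero at the start; "torque": the same for the moment, N m; "gripper_width": opening from 0.0 (shut) to 1.0 (fully open); "finger_force": force on a finger pad.
Only numpy, scipy, OpenCV 4.12 (cv2) and the standard library are available. Lean on these libraries where they do the work, as an engineer would, in place of code of your own. Each camera call takes 0.05 s, during which the arm holds its last target. There are 200 camera calls.

## Working session

There is one attempt and no reset: what is moved stays moved. The work goes in short steps, Python scripts to look and compute and a tool call to move; the robot and the scene stay as the last step left them, time stands still between calls to the robot, and variables do not carry over. Pictures are saved under pics/ and viewed, at most 10 in all, crops included, and the job is handed in when it is done.

Besides the shell and the picture viewer there is one more tool, called after "Emit:" as name(argument=value, ...) on one line, values as JSON. carry_out: Moves the arm, as the interface text tells. Its arguments: {"type":"object","properties":{"translation":{"type":"array"},"dr":{"type":"array"},"hand":{"type":"array"},"grip_force":{"type":"number"}},"required":["translation","dr","hand"]}

```bash
mkdir -p pics; cat > h.py <<'E'
from plant import *
import numpy as np, cv2
from scipy.spatial.transform import Rotation as R
def cloud(c):
    im=c["pixels"];h,w=im.shape[:2];f=h/2/np.tan(np.radians(c["fov_y"])/2)
    v,u=np.mgrid[:h,:w];z=c["z_map"]
    P=np.stack([(u-c["cx"])/f*z,(v-c["cy"])/f*z,z,np.ones_like(z)],-1)
    W=P@np.linalg.inv(c["view"]).T
    W[z==0]=np.nan
    return W[...,:3]
E
python3 - <<'E'
from h import *
s=read_state();print({k:np.round(v,3) for k,v in s.items()})
for n in("top","scene"):
    c=camera(n);cv2.imwrite(f"pics/{n}0.png",c["pixels"]);np.save(f"{n}0.npy",cloud(c))
E
```

```text
{'time_s': np.float64(0.0), 'joint_pos': array([ 1.256,  0.6  , -0.003,  1.6  ,  0.002,  0.943, -0.08 ]), 'dq': array([ 0.   , -0.   ,  0.001,  0.   ,  0.   , -0.   , -0.   ]), 'joint_torque': array([-2.0000e-03, -7.6507e+01,  1.4970e+00, -2.5236e+01, -5.2000e-02,
        1.7000e-02,  0.0000e+00]), 'tool_pos': array([ 0.171, -0.704,  0.218]), 'orientation': array([-3.118e+00, -3.730e-01,  1.000e-03]), 'contact_force': array([-0.088,  0.888,  0.228]), 'torque': array([-0.032, -0.043,  0.007]), 'finger_force': np.float64(0.0), 'gripper_width': np.float64(1.0)}
```

View pics/top0.png

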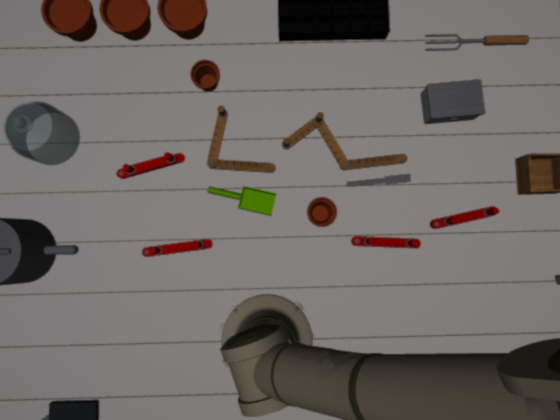

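View pics/scene0.png

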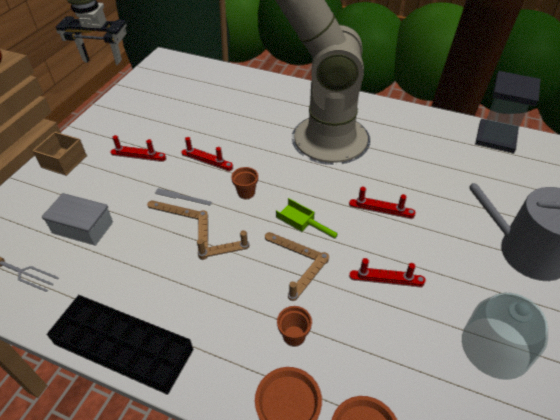

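The three-leaf rule is at top pixels root (343,165), fixed leaf end (405,158), elbow knob (320,119), tip knob (287,144). The two-leaf rule, hinge (212,163) with one knob (222,110), stays as it is, and so do the red look-alikes. Next I'll measure the knobs and confirm with a crop.

```bash
python3 - <<'E'
from h import *
W=np.load("top0.npy");im=cv2.imread("pics/top0.png")
for n,(u,v) in dict(root=(343,165),end=(405,158),elbow=(320,119),tip=(287,144),short=(222,110),shinge=(212,163),pot=(321,211),knife=(380,181)).items():
    p=W[v-10:v+11,u-10:u+11].reshape(-1,3)
    k=p[p[:,2]>.055]; print(n,np.round(W[v,u],3),'top',len(k),np.round(k.mean(0),3) if len(k) else '', np.round(np.nanmax(p[:,2]),3))
# wooden mask, fixed leaf pixels
hsv=cv2.cvtColor(im,cv2.COLOR_BGR2HSV)
reg=np.zeros(im.shape[:2],bool);reg[148:175,350:412]=1
m=reg&(hsv[...,1]>90)&(W[...,2]>.004)&(W[...,2]<.014)
p=W[m][:,:2].astype(np.float32);print(m.sum(),cv2.minAreaRect(p),cv2.fitLine(p,cv2.DIST_HUBER,0,.01,.01).ravel())
for k in("scene",):
    S=np.load("scene0.npy")
    for n,(u,v) in dict(elbow=(202,245),tip=(244,238),short=(293,288)).items():
        p=S[v-12:v+12,u-10:u+11].reshape(-1,3);q=p[(p[:,2]>.064 if n!='short' else p[:,2]>.056)];print(n,len(q),np.round((q.min(0)+q.max(0))/2,3) if len(q) else '',np.round(np.nanmax(p[:,2]),3))
cv2.imwrite("pics/crop.png",cv2.resize(im[95:185,200:420],None,fx=3.6,fy=3.6,interpolation=cv2.INTER_CUBIC))
E
```

```text
root [ 0.458 -0.215  0.02 ] top 0  0.024
end [ 0.475 -0.385  0.012] top 0  0.018
elbow [ 0.576 -0.153  0.057] top 43 [ 0.582 -0.152  0.068] 0.075
tip [ 0.51  -0.065  0.063] top 41 [ 0.517 -0.064  0.069] 0.076
short [0.603 0.103 0.067] top 36 [0.608 0.106 0.062] 0.067
shinge [0.472 0.137 0.02 ] top 0  0.023
pot [ 0.337 -0.153  0.005] top 57 [ 0.344 -0.143  0.06 ] 0.074
knife [ 0.414 -0.315  0.01 ] top 0  0.012
435 ((0.4693448841571808, -0.311502069234848), (0.02396555431187153, 0.15613144636154175), 5.46039342880249) [ 0.09771627 -0.99521434  0.46912146 -0.31046706]
elbow 39 [ 0.585 -0.151  0.068] 0.072
tip 38 [ 0.52  -0.062  0.07 ] 0.075
short 45 [0.61  0.109 0.061] 0.065
```

View pics/crop.png

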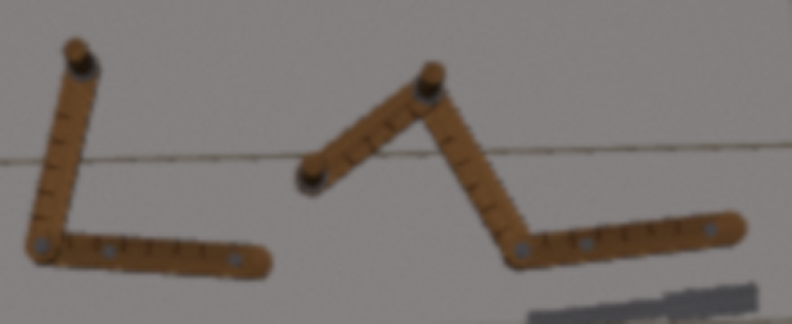

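The crop shows the two-leaf rule on the left, with one knob at (75,50). On the right is the three-leaf rule, with elbow knob (432,75), tip knob (312,165) and root (520,250). The measured lengths are 140 and 110 mm and the angles are about 111° and 81°, so the right-hand rule fits the description.

```bash
cat >> h.py <<'E'
def rows(targets):
    """targets: (x,y,z,psi_deg) world, psi = heading of tool x, tool down -> tool-frame cm and rad"""
    s=read_state();A=R.from_rotvec(s["orientation"]);p=np.array(s["tool_pos"])
    t=[];d=[]
    for x,y,z,psi in targets:
        t.append(np.round(100*A.inv().apply(np.array([x,y,z])-p),1).tolist())
        d.append(np.round((A.inv()*R.from_euler('ZX',[psi,180],degrees=True)).as_rotvec(),2).tolist())
    print(t);print(d)
def arc(c,r,a0,a1,n,z,dpsi):
    return [(c[0]+r*np.cos(a),c[1]+r*np.sin(a),z,np.degrees(a)+dpsi) for a in np.radians(np.linspace(a0,a1,n+1)[1:])]
E
python3 -c "
from h import *
rows([(.519,-.063,.16,-52)])"
```

```text
[[49.0, -54.1, 5.9]]
[[-0.0, 0.0, 1.15]]
```

Emit:
carry_out(translation=[[49,-54.1,5.9],[49,-54.1,5.9],[49,-54.1,5.9],[49,-54.1,5.9],[49,-54.1,5.9],[49,-54.1,5.9],[49,-54.1,5.9],[49,-54.1,5.9],[49,-54.1,5.9],[49,-54.1,5.9],[49,-54.1,5.9],[49,-54.1,5.9]], dr=[[0,0,1.15],[0,0,1.15],[0,0,1.15],[0,0,1.15],[0,0,1.15],[0,0,1.15],[0,0,1.15],[0,0,1.15],[0,0,1.15],[0,0,1.15],[0,0,1.15],[0,0,1.15]], hand=[45,45,45,45,45,45,45,45,45,45,45,45], grip_force=5)

```text
time_s: 1.6
tool_pos: [0.5205, -0.0604, 0.1592]
orientation: [-2.822, 1.38, 0.001]
contact_force: [1.0, -1.4, 0.9]
gripper_width: 0.45
finger_force: 0.0
```

```bash
python3 - <<'E'
from h import *
s=read_state();c=camera("wrist");A=R.from_rotvec(s["orientation"])
T=np.eye(4);T[:3,:3]=A.as_matrix();T[:3,3]=s["tool_pos"]
c["view"]=np.linalg.inv(T@c["hand_eye"]);W=cloud(c)
print(np.round(s["tool_pos"],4),np.round(s["joint_pos"],2))
m=((W[...,2]>.06)&(W[...,2]<.08)).astype(np.uint8)
n,l,st,_=cv2.connectedComponentsWithStats(m)
for i in range(1,n):
    if st[i,4]>40:
        q=W[l==i];print(st[i],np.round(q.mean(0),4),np.round((q.min(0)+q.max(0))/2,4))
cv2.imwrite("pics/w1.png",c["pixels"])
rows([(.518,-.063,.03,-52)])
E
```

```text
[ 0.5205 -0.0604  0.1592] [-0.21  0.46  0.3   2.13 -0.24  0.59 -2.21]
[277  71  22  25 433] [ 0.5827 -0.1534  0.07  ] [ 0.5828 -0.1535  0.0662]
[273 204  20  22 334] [ 0.519  -0.0663  0.0695] [ 0.518  -0.0656  0.0663]
[ 450  223   90   79 2334] [ 0.3295 -0.1524  0.0674] [ 0.3309 -0.1511  0.0661]
[  0 231  43  69 940] [0.6817 0.1185 0.0671] [0.6887 0.1324 0.0664]
[[0.3, 0.9, 12.9]]
[[-0.0, 0.0, 0.0]]
```

View pics/w1.png

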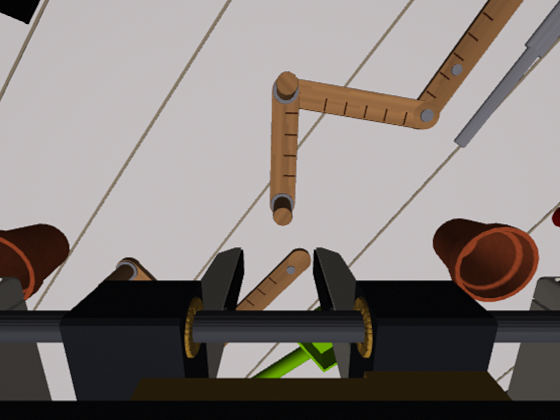

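The wrist view shows the tip knob at (282,213), the elbow knob at (287,85) and the root hinge at (428,115). The fingers line up to straddle the tip leaf, so I'm going down to grip.

Emit:
carry_out(translation=[[0.3,0.4,5],[0.3,0.4,9],[0.3,0.4,12.8],[0.3,0.4,12.8],[0.3,0.4,12.8],[0.3,0.4,12.8],[0.3,0.4,12.8],[0.3,0.4,12.8]], dr=[[0,0,0],[0,0,0],[0,0,0],[0,0,0],[0,0,0],[0,0,0],[0,0,0],[0,0,0]], hand=[45,45,45,45,10,10,10,10], grip_force=6)

```text
time_s: 2.65
tool_pos: [0.519, -0.068, 0.0326]
orientation: [-2.82, 1.383, -0.003]
contact_force: [0.7, 0.5, 6.4]
gripper_width: 0.194
finger_force: 6.0
```

```bash
python3 - <<'E'
from h import *
s=read_state();p=np.array(s["tool_pos"]);print(np.round(p,4),np.round(s["contact_force"],1))
E=np.array([.583,-.153]);a=np.degrees(np.arctan2(*(p[:2]-E)[::-1]));print(a,np.hypot(*(p[:2]-E)))
rows(arc(E,.11,a,a+40,12,p[2],180)); rows(arc(E,.11,a,207,12,p[2],180))
E
```

```text
[ 0.519  -0.068   0.0326] [0.7 0.5 6.4]
126.9864638008502 0.10635534278233737
[[-0.4, 0.6, -0.0], [-0.3, 1.3, -0.0], [-0.2, 1.9, -0.0], [-0.1, 2.5, -0.0], [0.1, 3.2, -0.0], [0.2, 3.8, -0.0], [0.5, 4.4, -0.0], [0.7, 4.9, -0.0], [1.0, 5.5, -0.0], [1.4, 6.1, -0.0], [1.7, 6.6, -0.0], [2.1, 7.1, -0.0]]
[[-0.0, -0.0, -0.04], [-0.0, -0.0, -0.1], [-0.0, -0.0, -0.16], [-0.0, -0.0, -0.22], [-0.0, -0.0, -0.28], [-0.0, -0.0, -0.34], [-0.0, -0.0, -0.39], [-0.0, -0.0, -0.45], [-0.0, -0.0, -0.51], [-0.0, -0.0, -0.57], [-0.0, -0.0, -0.63], [-0.0, -0.0, -0.68]]
[[-0.3, 1.3, -0.0], [-0.1, 2.5, -0.0], [0.2, 3.8, -0.0], [0.7, 4.9, -0.0], [1.4, 6.1, -0.0], [2.1, 7.1, -0.0], [3.0, 8.0, -0.0], [3.9, 8.9, -0.0], [5.0, 9.6, -0.0], [6.1, 10.2, -0.0], [7.3, 10.6, -0.0], [8.6, 10.9, -0.0]]
[[-0.0, -0.0, -0.1], [-0.0, -0.0, -0.22], [-0.0, -0.0, -0.34], [-0.0, -0.0, -0.45], [-0.0, -0.0, -0.57], [-0.0, -0.0, -0.68], [-0.0, -0.0, -0.8], [-0.0, -0.0, -0.92], [-0.0, -0.0, -1.03], [-0.0, -0.0, -1.15], [-0.0, -0.0, -1.27], [-0.0, -0.0, -1.38]]
```

Emit:
carry_out(translation=[[-0.4,0.6,0],[-0.3,1.3,0],[-0.2,1.9,0],[-0.1,2.5,0],[0.1,3.2,0],[0.2,3.8,0],[0.5,4.4,0],[0.7,4.9,0],[1.0,5.5,0],[1.4,6.1,0],[1.7,6.6,0],[2.1,7.1,0]], dr=[[0,0,-0.04],[0,0,-0.1],[0,0,-0.16],[0,0,-0.22],[0,0,-0.28],[0,0,-0.34],[0,0,-0.39],[0,0,-0.45],[0,0,-0.51],[0,0,-0.57],[0,0,-0.63],[0,0,-0.68]], hand=[10,10,10,10,10,10,10,10,10,10,10,10])

```text
time_s: 4.15
tool_pos: [0.4769, -0.1286, 0.0324]
orientation: [3.121, -0.361, 0.006]
contact_force: [2.9, 0.5, 5.0]
gripper_width: 0.194
finger_force: 6.0
```

```bash
python3 - <<'E'
from h import *
s=read_state();p=np.array(s["tool_pos"]);print(np.round(p,4),np.round(s["contact_force"],1))
E=np.array([.583,-.153])
c=camera("top");W=cloud(c);v,u=119,320
q=W[v-14:v+14,u-14:u+14].reshape(-1,3);q=q[(q[:,2]>.06)&(q[:,2]<.08)];print(len(q),q.mean(0) if len(q) else '')
a=np.degrees(np.arctan2(*(p[:2]-E)[::-1]));print(a,np.hypot(*(p[:2]-E)))
rows(arc(E,.11,a,209,12,.033,180))
E
```

```text
[ 0.4769 -0.1286  0.0324] [2.9 0.5 5. ]
0 
167.0667153033919 0.10890690769705542
[[-0.1, 0.6, -0.1], [-0.0, 1.2, -0.1], [0.1, 1.9, -0.1], [0.2, 2.6, -0.1], [0.4, 3.2, -0.1], [0.6, 3.8, -0.1], [0.9, 4.5, -0.1], [1.2, 5.1, -0.1], [1.5, 5.6, -0.0], [1.9, 6.2, -0.0], [2.3, 6.7, -0.0], [2.7, 7.2, -0.0]]
[[0.0, -0.0, -0.06], [0.0, -0.0, -0.12], [0.0, -0.0, -0.19], [0.0, -0.0, -0.25], [0.0, -0.0, -0.31], [0.0, -0.0, -0.37], [0.0, -0.0, -0.43], [0.0, -0.0, -0.49], [0.0, -0.0, -0.55], [0.0, -0.0, -0.61], [0.0, -0.0, -0.67], [0.0, -0.0, -0.73]]
```

Emit:
carry_out(translation=[[-0.1,0.6,0],[0,1.2,0],[0.1,1.9,0],[0.2,2.6,0],[0.4,3.2,0],[0.6,3.8,0],[0.9,4.5,0],[1.2,5.1,0],[1.5,5.6,0],[1.9,6.2,0],[2.3,6.7,0],[2.5,7.0,0]], dr=[[0,0,-0.06],[0,0,-0.12],[0,0,-0.19],[0,0,-0.25],[0,0,-0.31],[0,0,-0.37],[0,0,-0.43],[0,0,-0.49],[0,0,-0.55],[0,0,-0.61],[0,0,-0.67],[0,0,-0.7]], hand=[10,10,10,10,10,10,10,10,10,10,10,10])

```text
time_s: 5.7
tool_pos: [0.4867, -0.2013, 0.0324]
orientation: [3.054, 0.732, 0.01]
contact_force: [6.5, 4.2, 1.5]
gripper_width: 0.192
finger_force: 6.0
```

```bash
python3 - <<'E'
from h import *
s=read_state();p=np.array(s["tool_pos"]);print(np.round(p,4),np.round(s["contact_force"],1),np.round(s["torque"],2))
E=np.array([.583,-.153])
a=np.degrees(np.arctan2(*(p[:2]-E)[::-1]));print(a,np.hypot(*(p[:2]-E)))
A=R.from_rotvec(s["orientation"]);print(A.inv().apply(s["contact_force"]))
E
```

```text
[ 0.4867 -0.2013  0.0324] [6.5 4.2 1.5] [ 1.12 -1.33 -0.  ]
-153.35816745915716 0.10773068814703965
[ 7.71429402 -0.81411411 -1.43224246]
```

Emit:
carry_out(translation=[[0,0.15,0],[0,0.3,0],[0,0.3,0]], dr=[[0,0,0],[0,0,0],[0,0,0]], hand=[10,10,10])

```text
time_s: 6.08
tool_pos: [0.4878, -0.2038, 0.0323]
orientation: [3.055, 0.73, 0.009]
contact_force: [6.1, 3.4, 0.6]
gripper_width: 0.192
finger_force: 6.0
```

```bash
python3 - <<'E'
from h import *
s=read_state();print(np.round(s["tool_pos"],4),R.from_rotvec(s["orientation"]).inv().apply(s["contact_force"]))
E
```

```text
[ 0.4878 -0.2038  0.0323] [ 6.92922595 -0.27646554 -0.56905417]
```

Emit:
carry_out(translation=[[0,0.2,0],[0,0.3,0],[0,0.4,0],[0,0.4,0]], dr=[[0,0,0],[0,0,0],[0,0,0],[0,0,0]], hand=[10,10,10,10])

```text
time_s: 6.58
tool_pos: [0.4876, -0.2046, 0.032]
orientation: [-3.052, -0.733, -0.004]
contact_force: [2.6, 13.8, 4.1]
gripper_width: 0.189
finger_force: 6.0
```

```bash
python3 - <<'E'
from h import *
s=read_state();print(np.round(s["tool_pos"],4),R.from_rotvec(s["orientation"]).inv().apply(s["contact_force"]))
c=camera("wrist");cv2.imwrite("pics/w2.png",c["pixels"])
E
```

```text
[ 0.4876 -0.2046  0.032 ] [  8.59360158 -11.09201457  -4.05807084]
```

View pics/w2.png

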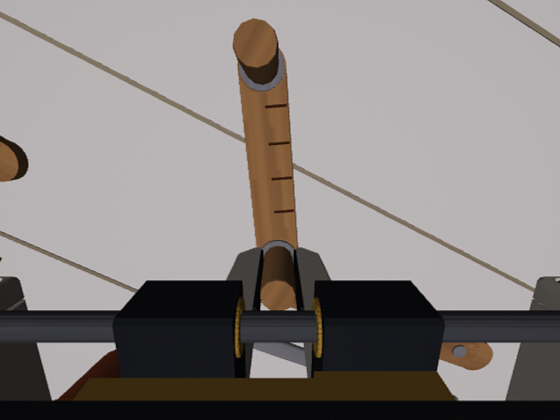

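The wrist view shows the tip leaf stacked over the middle leaf, with the elbow knob at (260,50) and the tip knob in the fingers at (278,270). The force rose to 11 N, so it is at its stop. I'm unloading, releasing and moving on to the elbow knob.

Emit:
carry_out(translation=[[0,-0.3,0],[0,-0.3,0],[0,-0.3,0],[0,-0.3,0],[0,-0.3,-5],[0,-0.3,-9],[5,-0.3,-9],[10.5,-0.3,-9],[10.5,-0.3,-9],[10.5,-0.3,-9]], dr=[[0,0,0],[0,0,0],[0,0,0],[0,0,0],[0,0,0],[0,0,0],[0,0,0],[0,0,0],[0,0,0],[0,0,0]], hand=[10,45,45,45,45,45,45,45,45,45])

```text
time_s: 7.88
tool_pos: [0.5776, -0.1587, 0.1211]
orientation: [-3.056, -0.728, 0.003]
contact_force: [0.4, -0.1, 0.9]
gripper_width: 0.445
finger_force: 0.0
```

```bash
python3 - <<'E'
from h import *
s=read_state();c=camera("wrist");A=R.from_rotvec(s["orientation"])
T=np.eye(4);T[:3,:3]=A.as_matrix();T[:3,3]=s["tool_pos"]
c["view"]=np.linalg.inv(T@c["hand_eye"]);W=cloud(c)
print(np.round(s["tool_pos"],4),np.round(s["joint_pos"],2))
m=((W[...,2]>.058)&(W[...,2]<.08)).astype(np.uint8)
n,l,st,_=cv2.connectedComponentsWithStats(m)
for i in range(1,n):
    if st[i,4]>40:
        q=W[l==i];print(st[i],np.round(q.mean(0),4),np.round((q.min(0)+q.max(0))/2,4))
t=camera("top");V=cloud(t);cv2.imwrite("pics/t2.png",t["pixels"])
m=(V[...,2]>.06)&(V[...,2]<.078);m[:,:270]=0;m[:,360:]=0;m[:100]=0;m[190:]=0
n,l,st,_=cv2.connectedComponentsWithStats(m.astype(np.uint8))
for i in range(1,n):
    if st[i,4]>8: print('top',st[i],np.round(V[l==i].mean(0),4))
rows([(.583,-.153,.033,26.5)])
E
```

```text
[ 0.5776 -0.1587  0.1211] [ 0.35  0.58 -0.26  1.97  0.25  0.62 -1.17]
[256 208  23  26 466] [ 0.5818 -0.1477  0.0691] [ 0.5805 -0.148   0.0652]
[268 343  21   9 143] [ 0.4837 -0.2063  0.0702] [ 0.4836 -0.2053  0.07  ]
[[0.8, -0.3, 8.8]]
[[-0.0, 0.0, 0.0]]
```

Emit:
carry_out(translation=[[0.8,-0.5,3],[0.8,-0.5,8.8],[0.8,-0.5,8.8],[0.8,-0.5,8.8],[0.8,-0.5,8.8],[0.8,-0.5,8.8],[0.8,-0.5,8.8]], dr=[[0,0,0],[0,0,0],[0,0,0],[0,0,0],[0,0,0],[0,0,0],[0,0,0]], hand=[45,45,45,10,10,10,10], grip_force=12)

```text
time_s: 8.85
tool_pos: [0.5844, -0.15, 0.0352]
orientation: [3.055, 0.728, 0.004]
contact_force: [-1.1, 1.9, 9.4]
gripper_width: 0.186
finger_force: 12.0
```

```bash
cat > a.py <<'E'
from h import *
import sys
a1=float(sys.argv[1])
s=read_state();p=np.array(s["tool_pos"]);C=np.array([.458,-.215])
a=np.degrees(np.arctan2(*(p[:2]-C)[::-1]));print(np.round(p,4),a,np.hypot(*(p[:2]-C)),R.from_rotvec(s["orientation"]).inv().apply(s["contact_force"]),np.round(s["joint_pos"],2))
rows(arc(C,.14,a,a1,12,.033,0))
E
python3 a.py -14
```

```text
[ 0.5844 -0.15    0.0352] 27.19568031695862 0.14214262839515202 [-0.09919811 -2.18740895 -9.42569359] [ 0.29  0.71 -0.2   2.01  0.3   0.45 -1.24]
[[-0.2, 0.8, 0.2], [-0.3, 1.7, 0.2], [-0.4, 2.5, 0.2], [-0.6, 3.3, 0.2], [-0.8, 4.1, 0.2], [-1.1, 4.9, 0.2], [-1.4, 5.7, 0.2], [-1.7, 6.5, 0.2], [-2.2, 7.2, 0.2], [-2.6, 7.9, 0.2], [-3.1, 8.6, 0.2], [-3.6, 9.2, 0.2]]
[[0.0, -0.0, 0.05], [0.0, -0.0, 0.11], [0.0, -0.0, 0.17], [0.0, -0.0, 0.23], [0.0, -0.0, 0.29], [0.0, -0.0, 0.35], [0.0, -0.0, 0.41], [0.0, -0.0, 0.47], [0.0, -0.0, 0.53], [0.0, -0.0, 0.59], [0.0, -0.0, 0.65], [0.0, -0.0, 0.71]]
```

Emit:
carry_out(translation=[[0,0.4,-0.2],[-0.2,1.2,-0.2],[-0.3,2.1,-0.2],[-0.4,2.9,-0.2],[-0.7,3.7,-0.2],[-0.9,4.5,-0.2],[-1.2,5.3,-0.2],[-1.5,6.1,-0.2],[-1.9,6.8,-0.2],[-2.4,7.5,-0.2],[-2.8,8.3,-0.2],[-3.3,8.9,-0.2]], dr=[[0,0,0.02],[0,0,0.08],[0,0,0.14],[0,0,0.2],[0,0,0.26],[0,0,0.32],[0,0,0.38],[0,0,0.44],[0,0,0.5],[0,0,0.56],[0,0,0.62],[0,0,0.68]], hand=[10,10,10,10,10,10,10,10,10,10,10,10])

```text
time_s: 10.35
tool_pos: [0.5995, -0.2451, 0.0365]
orientation: [3.123, -0.335, 0.015]
contact_force: [13.0, 0.3, -9.6]
gripper_width: 0.194
finger_force: 12.0
```

```bash
python3 a.py -52
```

```text
[ 0.5995 -0.2451  0.0365] -12.001775791800783 0.14470003662063996 [12.51936112 -3.06816266  9.685042  ] [ 0.34  0.73 -0.06  1.91  0.08  0.49 -1.56]
[[-0.5, 0.8, 0.3], [-0.6, 1.6, 0.3], [-0.7, 2.4, 0.3], [-0.8, 3.2, 0.3], [-1.0, 4.0, 0.3], [-1.3, 4.8, 0.3], [-1.6, 5.6, 0.3], [-1.9, 6.3, 0.3], [-2.3, 7.0, 0.3], [-2.7, 7.7, 0.3], [-3.2, 8.4, 0.3], [-3.7, 9.0, 0.3]]
[[-0.0, -0.01, 0.05], [-0.0, -0.01, 0.11], [-0.0, -0.01, 0.17], [-0.0, -0.01, 0.23], [-0.0, -0.01, 0.29], [-0.0, -0.01, 0.35], [-0.0, -0.01, 0.4], [-0.0, -0.01, 0.46], [-0.0, -0.01, 0.52], [-0.0, -0.01, 0.58], [-0.0, -0.01, 0.64], [-0.0, -0.01, 0.69]]
```

Emit:
carry_out(translation=[[-0.3,0.8,0],[-0.4,1.6,0],[-0.5,2.4,0],[-0.7,3.2,0],[-0.9,4.0,0],[-1.2,4.8,0],[-1.5,5.6,0],[-1.8,6.3,0],[-2.2,7.0,0],[-2.6,7.7,0],[-3.1,8.4,0],[-3.6,9.0,0]], dr=[[0,0,0.05],[0,0,0.11],[0,0,0.17],[0,0,0.23],[0,0,0.29],[0,0,0.35],[0,0,0.4],[0,0,0.46],[0,0,0.52],[0,0,0.58],[0,0,0.64],[0,0,0.69]], hand=[10,10,10,10,10,10,10,10,10,10,10,10])

```text
time_s: 11.85
tool_pos: [0.5448, -0.3296, 0.0373]
orientation: [2.823, -1.373, 0.019]
contact_force: [11.5, -8.2, -4.7]
gripper_width: 0.193
finger_force: 12.0
```

```bash
python3 a.py -85
```

```text
[ 0.5448 -0.3296  0.0373] -52.85245879607983 0.14380799574831427 [13.50545046 -3.96456161  4.90893459] [ 0.39  0.72  0.1   1.95 -0.14  0.46 -1.88]
[[-0.4, 0.6, 0.4], [-0.5, 1.3, 0.4], [-0.6, 1.9, 0.4], [-0.7, 2.6, 0.4], [-0.8, 3.2, 0.4], [-1.0, 3.9, 0.4], [-1.2, 4.5, 0.4], [-1.4, 5.1, 0.4], [-1.7, 5.7, 0.4], [-2.0, 6.3, 0.4], [-2.3, 6.9, 0.4], [-2.7, 7.4, 0.4]]
[[-0.0, -0.01, 0.06], [-0.0, -0.01, 0.11], [-0.0, -0.01, 0.16], [-0.0, -0.01, 0.2], [-0.0, -0.01, 0.25], [-0.01, -0.01, 0.3], [-0.01, -0.01, 0.34], [-0.01, -0.01, 0.39], [-0.01, -0.01, 0.44], [-0.01, -0.01, 0.48], [-0.01, -0.01, 0.53], [-0.01, -0.01, 0.58]]
```

Emit:
carry_out(translation=[[0.2,0.6,0],[0.2,1.3,0],[0.1,1.9,0],[0,2.6,0],[-0.2,3.2,0],[-0.4,3.9,0],[-0.6,4.5,0],[-0.8,5.1,0],[-1.1,5.7,0],[-1.4,6.3,0],[-1.7,6.9,0],[-1.9,7.3,0]], dr=[[0,0,0.06],[0,0,0.11],[0,0,0.16],[0,0,0.2],[0,0,0.25],[0,0,0.3],[0,0,0.34],[0,0,0.39],[0,0,0.44],[0,0,0.48],[0,0,0.53],[0,0,0.56]], hand=[10,10,10,10,10,10,10,10,10,10,10,10])

```text
time_s: 13.35
tool_pos: [0.4735, -0.3577, 0.037]
orientation: [-2.336, 2.1, -0.01]
contact_force: [14.4, -0.1, 1.0]
gripper_width: 0.192
finger_force: 12.0
```

```bash
python3 a.py -87
```

```text
[ 0.4735 -0.3577  0.037 ] -83.79220023173055 0.14350596440345353 [  1.60747752 -14.36341853  -0.971228  ] [ 0.41  0.7   0.21  2.05 -0.34  0.41 -2.15]
[[-0.4, 0.1, 0.4], [-0.4, 0.1, 0.4], [-0.4, 0.2, 0.4], [-0.4, 0.3, 0.4], [-0.4, 0.3, 0.4], [-0.4, 0.4, 0.4], [-0.4, 0.5, 0.4], [-0.4, 0.5, 0.4], [-0.4, 0.6, 0.4], [-0.4, 0.7, 0.4], [-0.4, 0.7, 0.4], [-0.4, 0.8, 0.4]]
[[-0.0, -0.0, 0.0], [-0.0, -0.0, 0.01], [-0.0, -0.0, 0.01], [-0.0, -0.0, 0.02], [-0.0, -0.0, 0.02], [-0.0, -0.0, 0.03], [-0.0, -0.0, 0.03], [-0.0, -0.0, 0.04], [-0.0, -0.0, 0.04], [-0.01, -0.0, 0.04], [-0.01, -0.0, 0.05], [-0.01, -0.0, 0.05]]
```

Emit:
carry_out(translation=[[0,0.2,0],[0,0.2,0]], dr=[[0,0,0],[0,0,0]], hand=[10,10])

```text
time_s: 13.6
tool_pos: [0.4736, -0.3576, 0.037]
orientation: [-2.339, 2.095, -0.014]
contact_force: [10.3, -2.6, 1.6]
gripper_width: 0.194
finger_force: 12.0
```

```bash
python3 a.py -87|head -1
```

```text
[ 0.4736 -0.3576  0.037 ] -83.74447278228224 0.14343771459057825 [ 3.70430479 -9.92797102 -1.47330739] [ 0.41  0.7   0.21  2.05 -0.34  0.41 -2.15]
```

Emit:
carry_out(translation=[[0,-0.2,0],[0,-0.2,0],[0,-0.2,0],[0,-0.2,0],[0,-0.2,-5],[0,-0.2,-11],[0,-6,-13],[0,-12,-13],[6,-18,-13],[12,-18,-13],[12,-18,-13]], dr=[[0,0,0],[0,0,0],[0,0,0],[0,0,0],[0,0,0],[0,0,0],[0,0,0],[0,0,0],[0,0,0],[0,0,0],[0,0,0]], hand=[10,45,45,45,45,45,45,45,45,45,45])

```text
time_s: 14.98
tool_pos: [0.66, -0.4595, 0.1645]
orientation: [2.334, -2.099, -0.0]
contact_force: [-0.5, 0.0, 0.6]
gripper_width: 0.449
finger_force: 0.0
```

```bash
python3 - <<'E'
from h import *
s=read_state();print(np.round(s["tool_pos"],3),np.round(s["contact_force"],1))
c=camera("top");V=cloud(c);k=camera("scene");S=cloud(k)
for nm,W in(("top",V),("scene",S)):
    m=(W[...,2]>.062)&(W[...,2]<.08)&(W[...,0]>.42)&(W[...,0]<.54)&(W[...,1]>-.42)&(W[...,1]<-.18)
    n,l,st,_=cv2.connectedComponentsWithStats(m.astype(np.uint8))
    for i in range(1,n):
        if st[i,4]>8: q=W[l==i];print(nm,st[i],np.round(q.mean(0),4))
f=lambda im,y,x:cv2.resize(im[y:y+110,x:x+200],(800,440)[:2] and (540,297),interpolation=cv2.INTER_CUBIC)
cv2.imwrite("pics/end.png",np.vstack([f(c["pixels"],90,230),f(k["pixels"],170,120)]))
E
```

```text
[ 0.66  -0.46   0.164] [-0.5  0.   0.6]
scene [151 188   7   6  33] [ 0.4768 -0.3553  0.0691]
scene [187 196   7   7  35] [ 0.4664 -0.2472  0.0686]
```

View pics/end.png

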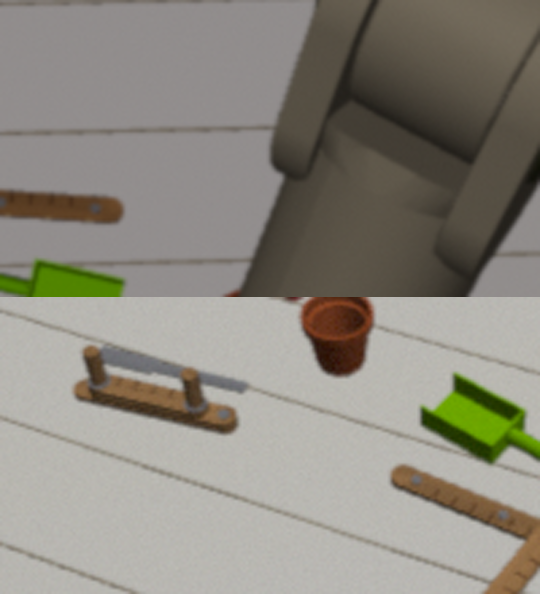

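The scene crop shows all three leaves stacked, with the knobs at (95,365) and (192,390). The line between the knobs is at -84.5° and the fixed leaf at -84.4°. The two-leaf rule hasn't been touched, so I'm handing in.

```bash
python3 -c "
from plant import *
print(hand_in())"
```

```text
the job is handed in; nothing more can be done
None
```

The three-leaf rule is folded and handed in at about 15 s: the tip leaf went to its stop over the middle leaf first, then both went home over the fixed leaf (knob line within about 0.1° of it), and the two-leaf rule was not touched.

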